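Open the weight box and balance the sample jar

ROBOT

A 6-joint arm with a two-finger parallel gripper is mounted at the origin on the work surface. World frame = base frame: x ahead of the robot, y to its left, z up, the work surface at z = 0. Lengths are in m, angles in rad, forces in N, time in s.
With the tool pointing down it reaches from about 0.35 to 0.775 m from the base axis. Payload 5.5 kg.
Tool frame: the origin (TCP) lies at the very end of the fingers, on their centre line; the grasp point (between the pads) lies env.hold_point_z behind it (env.hold_point_z is the distance from the TCP to the grasp point, in m); z points along the fingers, y is the line along which they close (so a half turn about z gives the same grasp; the last joint's range is limited). The gripper opens to 85 mm and grips with 20 to 120 N. Pads are 22 mm wide; open, the fingers measure 114 mm over their backs; the gripper's body (76 mm by 85 mm) begins 54 mm behind the grasp point. The pads swing forward as they close: fully open they stand 13 mm farther back than shut.
Start: joints at [1.12, 0.313, 0.046, 1.304, 0, 1.431], TCP at [0.176, 0.547, 0.231] pointing down, gripper open.
Joint ranges: [-2.76, 2.76], [-0.86, 1.69], [-1.03, 1.26], [-2.2, 2.34], [-1.47, 1.5], [-3.14, 3.14]. Speed limits (rad/s): [2.57, 2.57, 3.14, 3.14, 3.14, 3.14].

INTERFACE

Orientations are given as a unit quaternion [w, x, y, z].
In Python, from workcell import env gives the robot as it stands.
- The arm moves only by the tool carry_out, never from a script. Its argument "steps" is a list of rows, each a list of 3 entries, a list of its own where there are three numbers: the turn, a rotation vector about the tool's x, y, z in degrees, then the shift along the tool's x, y, z in cm, then the closure in counts, from 0 (fully open) to 255 (shut). A call has exactly 8 rows; each row is the pose to reach, as a shift and turn from the pose commanded when the call began, along the tool's axes at that moment; what a row does not reach only later rows make up. A row lasts 1/8 s, in which the tool goes at most 62.5 mm and 10.7 degrees, less where a joint would pass 70% of its speed; a pose out of reach is approached as far as the arm can. A call with a gripper value outside its range is refused whole. The fingers move at their own pace and stop on an object; "force" is the grip in N (left out, the last holds). Time passes only in rows, so rows that repeat a pose let the fingers close, or fill a call up. It gives the time, the measured TCP pose, the force, the opening and the grip force at its end, in the units of the state.
- env.get_state(): the state, without advancing time (a new reading comes with each control period).
- env.read_camera(name): name is "side" or "top" or "wrist"; returns (picture, depth): 420x560x3 uint8, red, green, blue; 420x560 float32, m along the optical axis (not along the pixel's ray), 0 where there is no reading.
- env.get_calibration(name): a dict with "fx", "fy", "cx", "cy" (pixels), "origin" and "orientation" of the camera in the world. Camera axes: x right, y up, looking along -z (the intrinsics and any distortion apply to the point x, -y, -z); pixel columns grow to the right and rows downward; lengths in m; the calibration is good to about 2 mm. A picture is of the moment at which its call begins: read the wrist's pose just before it. get_calibration takes no time and is no camera call; for the wrist camera it gives the pose at the moment of the call.
- env.hand_in(): hands the job in; it is judged then, once.
The state is a dict: "clock": time; "joint_pos": joint angles; "qvel": joint speeds; "tau": joint torques, N m; "tcp_pos": TCP position; "orientation": TCP orientation; "wrist_force": force on the tool from outside, world axes, zero at the start; "ft_torque": the same for the moment, N m; "finger_gap": finger opening in m; "grip_force": force on a finger pad.
Only numpy, scipy, OpenCV 4.12 (cv2) and the standard library are available. Lean on these libraries where they do the work, as an engineer would, in place of code of your own. Each camera call takes 0.05 s, during which the arm holds its last target. There are 200 camera calls.

TASK

Open the weight box: lift the handle end of its sliding lid over the stop lip, slide the lid out of its grooves and lay it flat on the black mat, handle up. Then take the larger weight out of the box and stand it on the empty pan of the balance so that the beam levels against the sample jar. Leave the smaller weight in the box and the jar on its pan, put things down rather than dropping them, and knock nothing over.

Things in the scene. Friction and masses are not known exactly. Their poses are not given: they have to be found in the camera images.
- weight_box: Fixed grey plastic box, 192 mm long (its x), 154 mm wide (its y), solid rear wall at +x; origin at the centre of its underside, z up. The lid is seated on the wall tops, 58 mm above the table, and slides out only towards the box's -x end, the handle's end, which faces the robot. A stop lip at that end and groove covers at the rear hold it: see those points.
- stop_lip (a point): Middle of the top of the stop lip, which runs across the whole -x end of the box (x = -96 to -86 mm in the box frame). Its top is 6 mm above the lid's seat, 64 mm above the table: the lid cannot slide until its front end is raised by more than that.
- groove_front (a point): Midway between the front ends of the two groove covers, at their undersides (box frame x = +35 mm, z = 67 mm). From here to the rear end the covers (tops at 72 mm) reach over both long edges of the lid with 4 mm play above it, so it cannot lift straight out but tilts up to 0.08 rad, front end up by 13 mm. Slid 50 mm towards -x, it is free of them.
- box_floor (a point): Centre of the box's inner floor, 6 mm above the table. Inside it measures 160 mm (x) by 126 mm (y); the opening between the groove covers is 128 mm wide. The two weights stand here on the long centre line (within 4 mm), one at x = -50 mm, one at x = +15 mm in the box frame, in either order.
- lid: Loose light wooden plate, 170 mm (x) by 138 mm (y) by 5 mm, 60 to 120 g; origin at the centre of its underside, z up. Shut, its origin is within 1 mm of the box's middle, its axes along the box's, its underside at 58 mm. A handle block stands near its -x (front) end, the end at the stop lip; it can be tilted and pulled by this handle.
- lid_handle (a point): Centre of the top of the lid's handle: an upright wooden block 14 mm (x) by 34 mm (y), standing 24 mm above the plate's top, on the lid's centre line, 55 mm from the lid's centre towards -x (30 mm from its front edge). This point lies 29 mm above the lid's underside.
- weight_large: Loose 200 g steel weight: upright cylinder 32 mm in diameter and 32 mm tall with a small knob (19 mm diameter) on top, 44 mm tall in all; origin at the centre of its underside. At first it stands on the floor of the box, hidden under the lid.
- weight_small: Loose 100 g steel weight of the same shape, 25 mm in diameter, 26 mm tall, 36 mm with its knob; origin at the centre of its underside. It stands in the box next to the larger one.
- mat: Fixed black rubber mat on the table between the box and the balance, 200 mm (x) by 170 mm (y), 4 mm thick; origin at the centre of its underside.
- balance: Fixed two-pan balance, grey base 120 mm (x) by 240 mm (y), origin at the centre of its underside. The beam runs along its y under two flat round steel pans (100 mm across, no rim) 110 mm either side of the middle. Pans stay level and move only up and down, 11 mm either way; tops 86 mm above the table when level. The jar is on the +y pan. A white card at the middle reaches 110 mm.
- beam (a joint): Angle of the balance beam in rad, 0 = level, positive = the jar's pan is up; stops at -0.1 and +0.1; at first -0.1 (jar down). A weak spring levels it: equal loads give 0, a load difference of 100 g drives it to a stop. Where on a pan a load stands makes no difference.
- load_pan_top (a point): Centre of the top face of the empty pan, on the balance's -y side; at first 97 mm above the table, it yields downward under a press of about 2 N and moves with the beam.
- jar_pan_top (a point): Centre of the top face of the pan that carries the sample jar; moves with the pan.
- sample_jar: Closed white plastic sample jar, 44 mm in diameter, 55 mm tall, 200 g, standing on the balance's +y pan; origin at the centre of its underside.
- dropper: Bystander: small amber dropper bottle, 34 mm in diameter, 85 mm tall, standing behind the box and mat; origin at the centre of its underside.
- beaker: Bystander: glass beaker, 60 mm in diameter, 70 mm tall, standing behind the mat and balance; origin at the centre of its underside.
Things that resemble listed ones, but are neither listed nor needed, are in the scene too. What is shaped like the weight_box but green is not meant.

How it is judged:
On the way:
1. the lid, still low over the box, has slid at least 40 mm out towards the box's lip end (x of lid in the frame of weight_box below -0.04 m and z of lid in the frame of weight_box below 0.12 m).
At the end, for the whole second after the job is handed in: Lid at rest flat on the mat (0.06 rad), its centre within 50 mm of the mat's along each mat side; larger weight upright on the empty pan within 45 mm of its centre, jar upright on its own pan (45 mm), beam within 0.03 rad of level, smaller weight still in the box (x of lid in the frame of mat between -0.05 and 0.05 m and y of lid in the frame of mat between -0.05 and 0.05 m and height (world z) of lid below 0.009 m and angle between lid's own z axis and vertical below 0.06 rad and linear speed of each of lid, weight_large below 0.02 m/s and horizontal distance between weight_large and load_pan_top below 0.045 m and z of weight_large in the frame of load_pan_top between -0.005 and 0.005 m and angle between each of weight_large, sample_jar's own z axis and vertical below 0.1 rad and horizontal distance between sample_jar and jar_pan_top below 0.045 m and z of sample_jar in the frame of jar_pan_top between -0.005 and 0.005 m and value of joint beam between -0.03 and 0.03 rad and x of weight_small in the frame of weight_box between -0.08 and 0.08 m and y of weight_small in the frame of weight_box between -0.055 and 0.055 m and height (world z) of weight_small below 0.03 m); the robot touches nothing.
It fails at once if the larger weight falls freely, faster than 0.6 m/s (a drop of about 18 mm) (linear speed of weight_large above 0.6 m/s and contact force between the fingers and weight_large below 0.05 N).
It fails at once if the lid falls freely, faster than 0.7 m/s (a drop of about 25 mm) (linear speed of lid above 0.7 m/s and contact force between the fingers and lid below 0.05 N).
It fails at once if the jar, dropper bottle or beaker is knocked over (angle between any of sample_jar, dropper, beaker's own z axis and vertical above 0.6 rad).
It also fails if it takes over 56 s, if anything falls off the work surface, if the arm or the gripper's body presses on something with over 40 N, if the wrist force passes 120 N, or if a joint passes its speed limit or range.

## Working session

There is one attempt and no reset: what is moved stays moved. The work goes in short steps, Python scripts to look and compute and a tool call to move; the robot and the scene stay as the last step left them, time stands still between calls to the robot, and variables do not carry over. Pictures are saved under pics/ and viewed, at most 10 in all, crops included, and the job is handed in when it is done.

Besides the shell and the picture viewer there is one more tool, called after "Request:" as name(argument=value, ...), one argument or row to a line, values as JSON. carry_out: Moves the arm, as the interface text tells. Its arguments: {"type":"object","properties":{"steps":{"type":"array","items":{"type":"array"}},"force":{"type":"number"}},"required":["steps"]}

```bash
mkdir -p pics; ls
cat > h.py <<'E'
import numpy as np, cv2
from scipy.spatial.transform import Rotation as R
from workcell import env
def rot(q): return R.from_quat([q[1],q[2],q[3],q[0]]).as_matrix()
def save(name,fn):
    c=env.get_calibration(name); im,d=env.read_camera(name)
    cv2.imwrite(f'pics/{fn}.png',im[...,::-1]); np.savez(f'pics/{fn}.npz',d=d,im=im,**{k:np.array(c[k]) for k in ('fx','fy','cx','cy','origin','orientation')})
    return c
def pts(fn):
    z=np.load(f'pics/{fn}.npz'); d=z['d']; v,u=np.mgrid[:d.shape[0],:d.shape[1]]
    P=np.stack([(u-z['cx'])/z['fx']*d,-(v-z['cy'])/z['fy']*d,-d],-1)
    return P@rot(z['orientation']).T+z['origin'],d,z['im']
E
python3 - <<'E'
from h import *
print(env.get_state(),env.hold_point_z)
for n in('top','side'): print({k:np.round(v,4) if not isinstance(v,str) else v for k,v in save(n,n+'0').items()})
E
```

```text
pics
{'clock': 0.0, 'joint_pos': array([1.12039319e+00, 3.14000464e-01, 4.49778655e-02, 1.30360904e+00,
       9.50373688e-06, 1.43119547e+00]), 'qvel': array([-0.00262697,  0.00121669,  0.00114324, -0.00063626, -0.00056153,
        0.00065707]), 'tau': array([ 2.39140652e-03, -4.80620706e+01,  2.98535442e+01,  1.91245554e-02,
       -1.77289462e-04,  5.67350156e-06]), 'tcp_pos': array([0.17562842, 0.54698038, 0.23040839]), 'orientation': array([-2.71347682e-04,  1.54776355e-01,  9.87949107e-01, -8.76633687e-04]), 'wrist_force': array([ 0.3383596 , -0.1563725 ,  0.13932417]), 'ft_torque': array([ 0.00441344, -0.01265575,  0.03732323]), 'grip_force': 0.0, 'finger_gap': 0.08529233612309517} 0.0187
{'fx': np.float64(385.1594), 'fy': np.float64(385.1594), 'cx': np.float64(283.9552), 'cy': np.float64(205.6462), 'origin': array([0.3723, 0.059 , 1.1145]), 'orientation': array([-0.6991, -0.0448,  0.0427,  0.7123])}
{'fx': np.float64(527.0748), 'fy': np.float64(527.0748), 'cx': np.float64(281.4106), 'cy': np.float64(213.9205), 'origin': array([ 0.1682, -1.0045,  0.9884]), 'orientation': array([ 0.8952,  0.4191, -0.0701, -0.1342])}
```

View pics/top0.png

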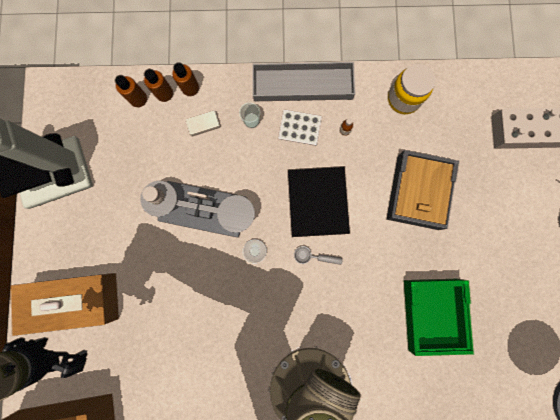

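View pics/side0.png

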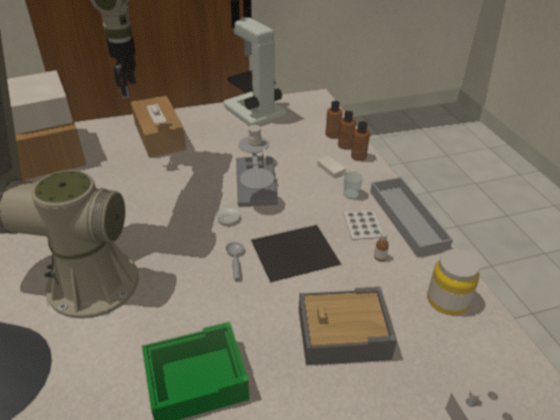

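The top view shows the grey box with wooden lid at (422,190), handle near (423,208), mat at (319,201), empty pan at (236,213), jar at (153,195). The dropper is at (347,127) and the beaker at (251,115). The green box is a decoy.

Run:
```python
from h import *
P,d,im=pts('top0')
hsv=cv2.cvtColor(im,cv2.COLOR_RGB2HSV)
def rect(m,name):
    q=P[m][:,:2].astype(np.float32); r=cv2.minAreaRect(q); b=cv2.boxPoints(r)
    print(name,len(q),'c',np.round(r[0],4),'size',np.round(r[1],4),'ang',round(r[2],2),'z',np.round(np.percentile(P[m][:,2],[5,50,95]),4))
def roi(u0,u1,v0,v1):
    m=np.zeros(d.shape,bool); m[v0:v1,u0:u1]=1; return m&(d>0)
Z=P[...,2]
B=roi(375,470,140,240)
rect(B&(Z>0.04),'box'); 
wood=B&(hsv[...,1]>100)&(Z>0.045)
rect(wood&(Z<0.072),'lid'); rect(wood&(Z>0.078),'handle'); print('hmean',P[wood&(Z>0.078)].mean(0))
M=roi(275,362,155,250)&(hsv[...,2]<40); rect(M,'mat')
L=roi(214,262,190,236)&(Z>0.08)&(Z<0.11);rect(L,'pan')
J=roi(130,180,170,220)&(Z>0.11);rect(J,'jar');
rect(roi(130,180,170,220)&(Z>0.06)&(Z<.1),'jarpan')
rect(roi(130,262,165,240)&(Z>0.01),'balance')
rect(roi(335,356,112,138)&(Z>0.03),'dropper');rect(roi(238,266,100,130)&(Z>0.03),'beaker')
for (u,v) in[(255,250),(303,254),(330,258)]: print(P[v,u])
```

```text
box 4109 c [ 0.5427 -0.3276] size [0.1565 0.1931] ang 77.34 z [0.0578 0.0632 0.0727]
lid 2960 c [ 0.5427 -0.3297] size [0.1418 0.1747] ang 77.34 z [0.0597 0.063  0.0663]
handle 76 c [ 0.4886 -0.3155] size [0.0349 0.014 ] ang 77.65 z [0.0795 0.0864 0.0903]
hmean [ 0.48841699 -0.31421091  0.0858186 ]
mat 3736 c [ 0.5229 -0.0383] size [0.1957 0.1652] ang 2.25 z [0.0003 0.0037 0.0071]
pan 1091 c [0.4821 0.1917] size [0.0967 0.0967] ang 89.24 z [0.0934 0.0964 0.0993]
jar 207 c [0.5335 0.4093] size [0.0386 0.0391] ang 89.17 z [0.1197 0.1288 0.1321]
jarpan 795 c [0.5289 0.405 ] size [0.0977 0.0984] ang 30.39 z [0.0706 0.0743 0.0876]
balance 4359 c [0.505  0.2943] size [0.3299 0.1203] ang 77.4 z [0.0166 0.0709 0.1109]
dropper 144 c [ 0.7303 -0.1207] size [0.0341 0.0262] ang 70.84 z [0.0354 0.0585 0.0863]
beaker 252 c [0.77   0.1553] size [0.057  0.0578] ang 70.25 z [0.032  0.0572 0.0714]
[0.38405331 0.14619147 0.0052631 ]
[0.37015249 0.00903812 0.00300253]
[ 0.35762029 -0.06581851  0.02064351]
```

```bash
cat >> h.py <<'E'
def Rd(yaw,tilt=0,axyaw=None):
    a=np.radians(yaw); y=np.array([np.cos(a),np.sin(a),0]); z=np.array([0,0,-1.]); M=np.stack([np.cross(y,z),y,z],1)
    if tilt: b=np.radians(axyaw); M=R.from_rotvec(tilt*np.array([np.cos(b),np.sin(b),0])).as_matrix()@M
    return M
def rel(poses):
    s=env.get_state(); M0=rot(s['orientation']); p0=s['tcp_pos']
    print('t',round(s['clock'],2),'tcp',np.round(p0,4),'gap',round(s['finger_gap'],4),'F',np.round(s['wrist_force'],1))
    for p,M in poses: print(np.round(R.from_matrix(M0.T@M).as_rotvec(degrees=True),2),np.round(M0.T@(np.array(p)-p0)*100,2))
BY=-12.66; BC=np.array([.5427,-.3276])
def box(x,y,z): a=np.radians(BY); return [BC[0]+x*np.cos(a)-y*np.sin(a),BC[1]+x*np.sin(a)+y*np.cos(a),z]
E
python3 - <<'E'
from h import *
rel([((.5,.1,.23),Rd(26)),((*box(-.055,0,0)[:2],.14),Rd(-12.66))])
E
```

```text
t 0.1 tcp [0.1756 0.547  0.2305] gap 0.0854 F [-0.5  0.6 -0.5]
[-9.000e-02  2.000e-02  4.619e+01] [-44.55 -32.64   0.09]
[-8.000e-02  5.000e-02  8.485e+01] [-56.22 -72.53   9.15]
```

Request:
carry_out(
  steps=[
    [[0,0,5],[-4.9,-3.6,0],0],
    [[0,0,10],[-9.8,-7.2,0],0],
    [[0,0,15],[-14.7,-10.8,0],0],
    [[0,0,20],[-19.6,-14.4,0],0],
    [[0,0,25],[-24.5,-18,0],0],
    [[0,0,31],[-29.4,-21.6,0],0],
    [[0,0,37],[-34.3,-25.2,0],0],
    [[0,0,43],[-39.2,-28.8,0],0],
  ],
  force=40,
)

```text
clock: 1.1
tcp_pos: [0.4617, 0.1516, 0.2311]
orientation: [-0.0, 0.508, 0.862, 0.0]
wrist_force: [1.2, 0.9, 0.3]
finger_gap: 0.0855
grip_force: 0.0
```

Run:
```python
from h import *
rel([((*box(-.055,0,0)[:2],.14),Rd(-12.66))])
```

```text
t 1.1 tcp [0.4617 0.1516 0.2311] gap 0.0855 F [1.2 0.9 0.3]
[-0.000e+00 -2.000e-02  4.165e+01] [-42.19 -20.25   9.1 ]
```

Request:
carry_out(
  steps=[
    [[0,0,5],[-5.3,-2.5,0],0],
    [[0,0,10],[-10.6,-5.0,0],0],
    [[0,0,16],[-15.9,-7.6,0],0],
    [[0,0,21],[-21.2,-10.1,1],0],
    [[0,0,27],[-26.5,-12.7,3],0],
    [[0,0,32],[-31.8,-15.2,5],0],
    [[0,0,37],[-37.0,-17.7,7],0],
    [[0,0,41.65],[-42.1,-20.2,9],0],
  ],
)

```text
clock: 2.1
tcp_pos: [0.4897, -0.3145, 0.1402]
orientation: [-0.0, 0.781, 0.625, 0.0]
wrist_force: [1.3, -0.3, -0.5]
finger_gap: 0.0855
grip_force: 0.0
```

Run:
```python
from h import *
save('wrist','w1')
rel([((*box(-.055,0,0)[:2],.066),Rd(-12.66))])
P,d,im=pts('w1'); hsv=cv2.cvtColor(im,cv2.COLOR_RGB2HSV)
m=(P[...,2]>.08)&(P[...,2]<.095)&(hsv[...,1]>90)&(d>0)
print(m.sum()); q=P[m]; print(cv2.minAreaRect(q[:,:2].astype(np.float32)),np.median(q[:,2]))
```

```text
t 2.15 tcp [ 0.4892 -0.3209  0.137 ] gap 0.0854 F [ 3.  -5.8 -1.7]
[-0.07  0.16 -0.39] [ 0.54 -0.13  7.1 ]
1488
((0.4880995750427246, -0.3137143850326538), (0.03390487655997276, 0.013956792652606964), 76.84185791015625) 0.08626723941329888
```

View pics/w1.png

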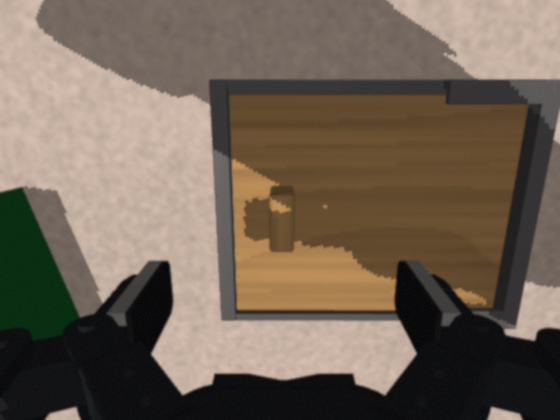

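The wrist view shows the handle at (282,218), between the fingers and aligned with the box; its measured position agrees within 2 mm.

Request:
carry_out(
  steps=[
    [[0,0,0],[0,0,0.8],0],
    [[0,0,0],[0,0,2.2],0],
    [[0,0,0],[0,0,3.8],0],
    [[0,0,0],[0,0,5.4],0],
    [[0,0,0],[0,0,6.7],0],
    [[0,0,0],[0,0,7.3],0],
    [[0,0,0],[0,0,7.3],0],
    [[0,0,0],[0,0,7.3],0],
  ],
)

```text
clock: 3.15
tcp_pos: [0.4904, -0.313, 0.0688]
orientation: [0.0, 0.78, 0.626, 0.0]
wrist_force: [0.1, 0.1, 0.5]
finger_gap: 0.0856
grip_force: 0.0
```

Request:
carry_out(
  steps=[
    [[0,0,0],[0,0,0],80],
    [[0,0,0],[0,0,0],140],
    [[0,0,0],[0,0,0],200],
    [[0,0,0],[0,0,0],255],
    [[0,0,0],[0,0,0],255],
    [[0,0,0],[0,0,0],255],
    [[0,0,0],[0,0,0],255],
    [[0,0,0],[0,0,0],255],
  ],
  force=40,
)

```text
clock: 4.15
tcp_pos: [0.49, -0.3127, 0.0685]
orientation: [0.0, 0.78, 0.626, 0.0]
wrist_force: [-1.2, -0.3, 3.6]
finger_gap: 0.0131
grip_force: 40.4
```

Run:
```python
from h import *
s=env.get_state(); print(s['grip_force'],s['wrist_force'])
# rotate about lid rear bottom edge by alpha from current pose
M0=rot(s['orientation']);p0=s['tcp_pos']; piv=np.array(box(.085,0,.0583)); b=np.radians(BY+90)
out=[]
for a,sl,up in((.03,0,0),(.06,0,0),(.062,.0,.0005),(.06,.055,.001),(.06,.075,.03),(.0,.09,.09)):
    Q=R.from_rotvec(a*np.array([np.cos(b),np.sin(b),0])).as_matrix()
    p=piv+Q@(p0-piv)+np.array([-sl*np.cos(np.radians(BY)),-sl*np.sin(np.radians(BY)),up]); out.append((p,Q@M0))
rel(out)
```

```text
40.352895855903625 [-1.18280801 -0.26255823  3.61897261]
t 4.15 tcp [ 0.49   -0.3127  0.0685] gap 0.0131 F [-1.2 -0.3  3.6]
[ 1.72  0.01 -0.  ] [-0.    0.04 -0.42]
[ 3.44  0.01 -0.  ] [-0.    0.09 -0.84]
[ 3.55  0.01 -0.  ] [-0.    0.09 -0.91]
[ 3.44  0.01 -0.  ] [ 0.02 -5.41 -0.94]
[ 3.44  0.01 -0.  ] [ 0.03 -7.41 -3.84]
[0. 0. 0.] [ 0.03 -9.   -9.  ]
```

Request:
carry_out(
  steps=[
    [[0.4,0,0],[0,0,-0.1],255],
    [[1.0,0,0],[0,0.02,-0.25],255],
    [[1.6,0,0],[0,0.04,-0.4],255],
    [[2.2,0,0],[0,0.05,-0.54],255],
    [[2.8,0,0],[0,0.07,-0.68],255],
    [[3.2,0,0],[0,0.08,-0.8],255],
    [[3.5,0,0],[0,0.09,-0.88],255],
    [[3.5,0,0],[0,0.09,-0.88],255],
  ],
)

```text
clock: 5.15
tcp_pos: [0.4908, -0.3127, 0.0769]
orientation: [-0.024, 0.779, 0.626, -0.019]
wrist_force: [-1.4, 0.0, 0.6]
finger_gap: 0.013
grip_force: 39.9
```

Run:
```python
from h import *
s=env.get_state(); print(np.round(s['wrist_force'],1),np.round(s['ft_torque'],2),s['tcp_pos'],np.degrees(np.arccos(-rot(s['orientation'])[2,2])))
save('wrist','w2');save('side','s2')
c=cv2.imread('pics/s2.png')[270:370,280:410]; cv2.imwrite('pics/s2c.png',np.hstack([cv2.resize(c,(520,400)),cv2.resize(cv2.imread('pics/w2.png')[:,:],(280,400))]))
```

```text
[-1.4  0.   0.6] [ 0.01  0.14 -0.07] [ 0.49075316 -0.31270504  0.07691252] 3.5326380021747967
```

View pics/s2c.png

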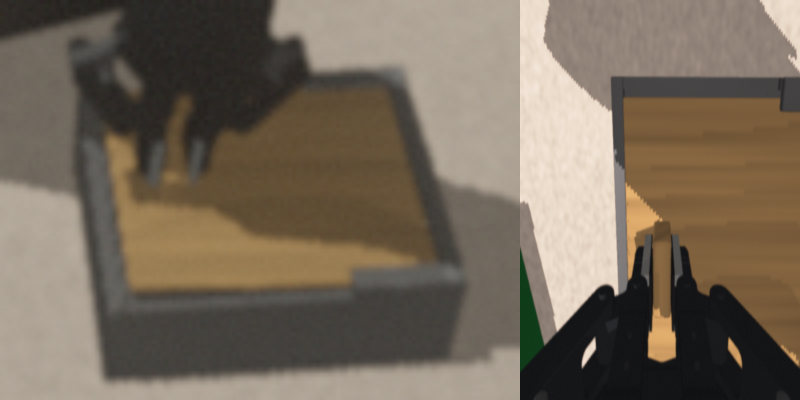

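The fingers hold the handle; the pictures alone don't show the tilt, so I check the lid's slope in the depth image.

Run:
```python
from h import *
P,d,im=pts('w2'); hsv=cv2.cvtColor(im,cv2.COLOR_RGB2HSV)
a=np.radians(BY); q=P[...,:2]-BC; bx=q@[np.cos(a),np.sin(a)]; by=q@[-np.sin(a),np.cos(a)]
m=(d>0)&(hsv[...,1]>90)&(abs(by)>.03)&(abs(by)<.06)&(bx>-.08)&(bx<.03)&(P[...,2]<.09)
A=np.c_[bx[m],by[m],np.ones(m.sum())]; print(m.sum(),np.linalg.lstsq(A,P[...,2][m],rcond=None)[0])
s=env.get_state(); M0=rot(s['orientation']);p0=s['tcp_pos'];u=np.array([-np.cos(a),-np.sin(a),0])
rel([(p0+u*.057+[0,0,.0012],M0),(p0+u*.07+[0,0,.04],M0),(p0+u*.07+[0,0,.09],Rd(BY))])
```

```text
22806 [-0.06137737  0.000254    0.06757104]
t 5.25 tcp [ 0.4908 -0.3127  0.0769] gap 0.013 F [-1.1  0.2 -1. ]
[0. 0. 0.] [ 0.02 -5.7   0.23]
[0. 0. 0.] [ 0.03 -7.23 -3.56]
[-3.51 -0.01  0.2 ] [ 0.03 -7.54 -8.55]
```

Request:
carry_out(
  steps=[
    [[0,0,0],[0,-0.4,0.0],255],
    [[0,0,0],[0,-1.2,0.03],255],
    [[0,0,0],[0,-2.2,0.08],255],
    [[0,0,0],[0,-3.2,0.13],255],
    [[0,0,0],[0,-4.2,0.18],255],
    [[0,0,0],[0,-5.1,0.21],255],
    [[0,0,0],[0,-5.7,0.23],255],
    [[0,0,0],[0,-5.8,0.23],255],
  ],
)

```text
clock: 6.25
tcp_pos: [0.4339, -0.3003, 0.0784]
orientation: [-0.024, 0.779, 0.626, -0.019]
wrist_force: [0.4, -0.2, 0.3]
finger_gap: 0.0131
grip_force: 39.8
```

Run:
```python
from h import *
save('wrist','w3')
P,d,im=pts('w3'); hsv=cv2.cvtColor(im,cv2.COLOR_RGB2HSV)
a=np.radians(BY); q=P[...,:2]-BC; bx=q@[np.cos(a),np.sin(a)]; by=q@[-np.sin(a),np.cos(a)]
m=(d>0)&(hsv[...,1]>90)&(abs(by)>.03)&(abs(by)<.06)&(bx>-.14)&(P[...,2]<.09)&(P[...,2]>.05)
A=np.c_[bx[m],by[m],np.ones(m.sum())]; print(m.sum(),np.linalg.lstsq(A,P[...,2][m],rcond=None)[0],np.percentile(bx[m],[1,99,100]))
s=env.get_state(); M0=rot(s['orientation']);p0=s['tcp_pos'];u=np.array([-np.cos(a),-np.sin(a),0])
rel([(p0+[0,0,.03],M0),(p0+[0,0,.09],Rd(BY))])
```

```text
30474 [-6.23462338e-02 -2.22044560e-05  6.53917155e-02] [-0.13834451  0.0126822   0.01883423]
t 6.3 tcp [ 0.4341 -0.3003  0.0784] gap 0.0131 F [-0.5 -0.5 -0.5]
[0. 0. 0.] [-0.   -0.18 -2.99]
[-3.49  0.01  0.19] [-0.   -0.55 -8.98]
```

Request:
carry_out(
  steps=[
    [[0,0,0],[0,0,-0.8],255],
    [[0,0,0],[0,-0.1,-2.0],255],
    [[0,0,0],[0,-0.2,-3.5],255],
    [[-1,0,0],[0,-0.3,-5.0],255],
    [[-2,0,0],[0,-0.4,-6.5],255],
    [[-3,0,0],[0,-0.5,-8.0],255],
    [[-3.49,0,0],[0,-0.55,-9.0],255],
    [[-3.49,0,0],[0,-0.55,-9.3],255],
  ],
)

```text
clock: 7.3
tcp_pos: [0.4345, -0.3006, 0.1725]
orientation: [0.001, 0.78, 0.626, 0.0]
wrist_force: [0.8, 0.9, -0.9]
finger_gap: 0.0133
grip_force: 39.8
```

Run:
```python
from h import *
rel([((.468,-.0405,.10),Rd(2.25))])
```

```text
t 7.3 tcp [ 0.4345 -0.3006  0.1725] gap 0.0133 F [ 0.8  0.9 -0.9]
[  0.06   0.04 -14.72] [26.12 -2.36  7.23]
```

Smooth traverse over the mat, staying high until over it.

Request:
carry_out(
  steps=[
    [[0,0,-1],[1.5,0,0],255],
    [[0,0,-3],[5,-0.4,0],255],
    [[0,0,-5],[9,-0.8,0],255],
    [[0,0,-8],[14,-1.2,0],255],
    [[0,0,-10],[18.5,-1.6,1],255],
    [[0,0,-12.5],[22.5,-2.0,3],255],
    [[0,0,-14],[25.2,-2.3,4.5],255],
    [[0,0,-14.7],[26.1,-2.4,5.5],255],
  ],
)

```text
clock: 8.3
tcp_pos: [0.4661, -0.0379, 0.1151]
orientation: [-0.001, 0.692, 0.722, -0.001]
wrist_force: [-0.3, 0.3, -1.6]
finger_gap: 0.0133
grip_force: 39.7
```

Request:
carry_out(
  steps=[
    [[0,0,0],[0,0,1],255],
    [[0,0,0],[0,0,2.5],255],
    [[0,0,0],[0,0,4],255],
    [[0,0,0],[0,0,5.5],255],
    [[0,0,0],[0,0,6.5],255],
    [[0,0,0],[0,0,7.0],255],
    [[0,0,0],[0,0,7.0],255],
    [[0,0,0],[0,0,7.0],255],
  ],
)

```text
clock: 9.3
tcp_pos: [0.4677, -0.0405, 0.0469]
orientation: [0.0, 0.693, 0.721, 0.0]
wrist_force: [-0.4, 1.1, -1.3]
finger_gap: 0.0136
grip_force: 39.8
```

Run:
```python
from h import *
save('wrist','w4');save('top','top4')
P,d,im=pts('w4'); hsv=cv2.cvtColor(im,cv2.COLOR_RGB2HSV)
a=np.radians(2.25); q=P[...,:2]-np.array([.5229,-.0383]); bx=q@[np.cos(a),np.sin(a)]; by=q@[-np.sin(a),np.cos(a)]
m=(d>0)&(hsv[...,1]>90)&(by>.03)&(by<.06)&(abs(bx)<.07)
A=np.c_[bx[m],by[m],np.ones(m.sum())]; print(m.sum(),np.linalg.lstsq(A,P[...,2][m],rcond=None)[0])
# box interior from top
P,d,im=pts('top4'); m=np.zeros(d.shape,bool); q=P[...,:2]-BC;a=np.radians(BY); bx=q@[np.cos(a),np.sin(a)]; by=q@[-np.sin(a),np.cos(a)]
m=(d>0)&(abs(bx)<.075)&(abs(by)<.058)&(P[...,2]>.02)
for c,lo,hi in(('front',-.08,-.022),('rear',-.013,.045)):
    k=m&(bx>lo)&(bx<hi)&(abs(by)<.03); print(c,k.sum(),np.median(bx[k]),np.median(by[k]),np.percentile(P[...,2][k],[10,50,90,98]))
rel([((.468,-.0405,.0145),Rd(2.25))])
cv2.imwrite('pics/top4c.png',cv2.resize(im[130:250,270:470,::-1],(800,480)))
```

```text
23223 [-0.0006271   0.00087931  0.04087044]
front 119 -0.052466564132097826 0.003225258661765111 [0.0301919  0.03877445 0.05115105 0.05293563]
rear 73 0.012538224306352245 0.00416629873132607 [0.02412215 0.03197997 0.04276952 0.04422985]
t 9.4 tcp [ 0.4677 -0.0404  0.047 ] gap 0.013 F [ 0.1 -0.5 -0.1]
[ 0.05  0.01 -0.  ] [-0.01  0.03  3.25]
```

View pics/top4c.png

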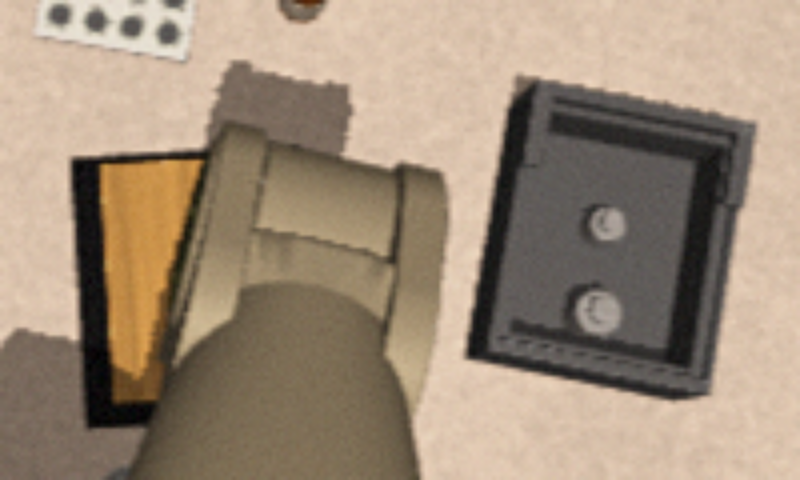

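In the crop, the larger weight stands at the front (600,310) and the smaller at the rear (605,222). The lid is level above the mat and well centred. I lower it 32 mm.

Request:
carry_out(
  steps=[
    [[0,0,0],[0,0,0.6],255],
    [[0,0,0],[0,0,1.4],255],
    [[0,0,0],[0,0,2.1],255],
    [[0,0,0],[0,0,2.6],255],
    [[0,0,0],[0,0,2.9],255],
    [[0,0,0],[0,0,3.1],255],
    [[0,0,0],[0,0,3.2],255],
    [[0,0,0],[0,0,3.25],255],
  ],
)

```text
clock: 10.4
tcp_pos: [0.4674, -0.0403, 0.0144]
orientation: [0.0, 0.693, 0.721, 0.0]
wrist_force: [-2.2, 0.5, 6.4]
finger_gap: 0.0132
grip_force: 40.8
```

Request:
carry_out(
  steps=[
    [[0,0,0],[0,0,0],255],
    [[0,0,0],[0,0,0],200],
    [[0,0,0],[0,0,0],170],
    [[0,0,0],[0,0,0],120],
    [[0,0,0],[0,0,0],90],
    [[0,0,0],[0,0,-0.5],90],
    [[0,0,0],[0,0,-2.5],90],
    [[0,0,0],[0,0,-6],90],
  ],
)

```text
clock: 11.4
tcp_pos: [0.4661, -0.04, 0.0739]
orientation: [-0.001, 0.693, 0.721, -0.001]
wrist_force: [0.1, 0.6, -0.1]
finger_gap: 0.0552
grip_force: 0.0
```

Run:
```python
from h import *
rel([((*box(-.051,.003,0)[:2],.14),Rd(BY+90)),((*box(-.051,.003,0)[:2],.14),Rd(BY-90))])
```

```text
t 11.4 tcp [ 0.4661 -0.04    0.0739] gap 0.0552 F [ 0.1  0.6 -0.1]
[ -0.1   -0.15 -75.1 ] [-27.43   1.66  -6.64]
[ -0.16   0.11 104.9 ] [-27.43   1.66  -6.64]
```

Request:
carry_out(
  steps=[
    [[0,0,-8],[-1,0,-3],90],
    [[0,0,-17],[-4.5,0.3,-5.5],90],
    [[0,0,-26],[-9,0.6,-6.6],90],
    [[0,0,-36],[-14,0.9,-6.6],90],
    [[0,0,-46],[-19,1.2,-6.6],90],
    [[0,0,-56],[-23.5,1.5,-6.6],90],
    [[0,0,-66],[-26.5,1.66,-6.6],90],
    [[0,0,-75.1],[-27.4,1.66,-6.6],90],
  ],
)

```text
clock: 12.4
tcp_pos: [0.4946, -0.3157, 0.14]
orientation: [0.0, 0.109, 0.994, -0.0]
wrist_force: [0.7, -0.2, 1.3]
finger_gap: 0.0549
grip_force: 0.0
```

Request:
carry_out(
  steps=[
    [[0,0,0],[0,0,0],90],
    [[0,0,0],[0,0,0],90],
    [[0,0,0],[0,0,0],90],
    [[0,0,0],[0,0,0],90],
    [[0,0,0],[0,0,0],90],
    [[0,0,0],[0,0,0],90],
    [[0,0,0],[0,0,0],90],
    [[0,0,0],[0,0,0],90],
  ],
)

```text
clock: 13.4
tcp_pos: [0.4946, -0.3135, 0.14]
orientation: [-0.0, 0.11, 0.994, 0.0]
wrist_force: [0.7, -0.7, -0.3]
finger_gap: 0.0552
grip_force: 0.0
```

Run:
```python
from h import *
save('wrist','w5')
P,d,im=pts('w5'); q=P[...,:2]-BC;a=np.radians(BY); bx=q@[np.cos(a),np.sin(a)]; by=q@[-np.sin(a),np.cos(a)];Z=P[...,2]
k=(d>0)&(bx>-.08)&(bx<-.02)&(abs(by)<.04)
t=k&(Z>.046)&(Z<.055); print(t.sum()); c=cv2.minEnclosingCircle(P[t][:,:2].astype(np.float32)); print('knob',c)
t=k&(Z>.035)&(Z<.043); c=cv2.minEnclosingCircle(P[t][:,:2].astype(np.float32)); print(t.sum(),'body top',c)
x,y=c[0]; rel([((x,y,.012),Rd(BY+90))])
```

```text
651
knob ((0.492554634809494, -0.3161856532096863), 0.009632570669054985)
977 body top ((0.4924331605434418, -0.31638655066490173), 0.016105009242892265)
t 13.45 tcp [ 0.4946 -0.3135  0.1399] gap 0.0554 F [ 0.2 -0.2 -0.5]
[ 0.01 -0.01 -0.01] [ 0.14 -0.33 12.79]
```

View pics/w5.png

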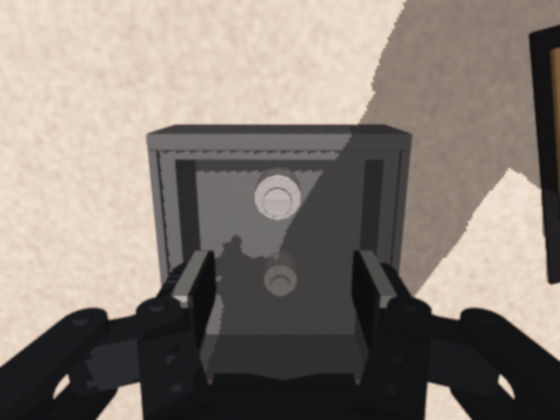

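The large weight is at (278,197) between the open fingers' planes, with clearance to the walls; circle radii of 16.1 mm and 9.6 mm confirm it.

Request:
carry_out(
  steps=[
    [[0,0,0],[0.1,-0.3,0.8],90],
    [[0,0,0],[0.1,-0.3,3],90],
    [[0,0,0],[0.1,-0.3,5.5],90],
    [[0,0,0],[0.1,-0.3,8],90],
    [[0,0,0],[0.1,-0.3,10.3],90],
    [[0,0,0],[0.1,-0.3,12],90],
    [[0,0,0],[0.1,-0.3,12.7],90],
    [[0,0,0],[0.1,-0.3,12.7],90],
  ],
)

```text
clock: 14.45
tcp_pos: [0.4928, -0.3161, 0.0127]
orientation: [-0.0, 0.11, 0.994, 0.0]
wrist_force: [-0.1, -0.2, 0.8]
finger_gap: 0.0553
grip_force: 0.0
```

Request:
carry_out(
  steps=[
    [[0,0,0],[0,0,0],90],
    [[0,0,0],[0,0,0],110],
    [[0,0,0],[0,0,0],130],
    [[0,0,0],[0,0,0],150],
    [[0,0,0],[0,0,0],170],
    [[0,0,0],[0,0,0],255],
    [[0,0,0],[0,0,0],255],
    [[0,0,0],[0,0,0],255],
  ],
  force=50,
)

```text
clock: 15.45
tcp_pos: [0.4932, -0.3165, 0.0135]
orientation: [0.0, 0.11, 0.994, -0.0]
wrist_force: [-0.5, 0.4, 6.2]
finger_gap: 0.0301
grip_force: 49.6
```

Run:
```python
from h import *
x,y=.4821,.1917
rel([((x,y,.20),Rd(BY+90)),((x,y,.20),Rd(BY+90-25))]); print(np.degrees(env.get_state()['joint_pos']).round(1))
```

```text
t 15.45 tcp [ 0.4932 -0.3165  0.0135] gap 0.0301 F [-0.5  0.4  6.2]
[-0.03  0.03  0.  ] [ 12.21  49.33 -18.68]
[-2.0e-02  4.0e-02  2.5e+01] [ 12.21  49.33 -18.68]
[-40.5  27.8 -15.   47.1  -0.  -27.9]
```

Request:
carry_out(
  steps=[
    [[0,0,0],[0,0,-0.6],255],
    [[0,0,0],[0,0,-2.5],255],
    [[0,0,0],[0,0,-5.5],255],
    [[0,0,0],[0,0,-9],255],
    [[0,0,0],[0,0,-12.5],255],
    [[0,0,0],[0.2,1,-15.5],255],
    [[0,0,0],[0.7,3,-17.8],255],
    [[0,0,0],[1.7,7,-18.7],255],
  ],
)

```text
clock: 16.45
tcp_pos: [0.4922, -0.2447, 0.2011]
orientation: [0.001, 0.111, 0.994, -0.0]
wrist_force: [0.2, 0.2, -2.5]
finger_gap: 0.0304
grip_force: 49.8
```

Request:
carry_out(
  steps=[
    [[0,0,0],[1.2,5,0],255],
    [[0,0,0],[2.6,10.5,0],255],
    [[0,0,0],[4,16,0],255],
    [[0,0,0],[5.4,21.7,0],255],
    [[0,0,0],[6.8,27.5,0],255],
    [[0,0,0],[8.2,33,0],255],
    [[0,0,0],[9.3,37.7,0],255],
    [[0,0,0],[10.1,40.8,0],255],
  ],
)

```text
clock: 17.45
tcp_pos: [0.4816, 0.1783, 0.1996]
orientation: [-0.001, 0.109, 0.994, 0.0]
wrist_force: [-0.5, -0.3, -2.6]
finger_gap: 0.0307
grip_force: 49.8
```

Run:
```python
from h import *
save('top','top6'); P,d,im=pts('top6'); Z=P[...,2]
m=(d>0)&(abs(P[...,1]-.1917)<.06)&(abs(P[...,0]-.482)<.06)&(Z>.085)&(Z<.105); print(m.sum())
lid=(d>0)&(abs(P[...,0]-.52)<.15)&(abs(P[...,1]+.04)<.12)&(cv2.cvtColor(im,cv2.COLOR_RGB2HSV)[...,1]>110)&(Z<.03)
print('lid',cv2.minAreaRect(P[lid][:,:2].astype(np.float32)),np.percentile(Z[lid],[5,50,90]))
rel([((.4821,.1917,.11),Rd(BY+90))])
cv2.imwrite('pics/t6c.png',cv2.resize(im[130:250,130:370,::-1],(800,400)))
```

```text
222
lid ((0.5216726064682007, -0.038298606872558594), (0.19448867440223694, 0.16222143173217773), 2.156508445739746) [0.00276505 0.0082029  0.01118603]
t 17.5 tcp [0.4814 0.181  0.1995] gap 0.0304 F [-0.   2.7 -1. ]
[ 0.14 -0.12  0.24] [0.15 1.04 8.96]
```

View pics/t6c.png

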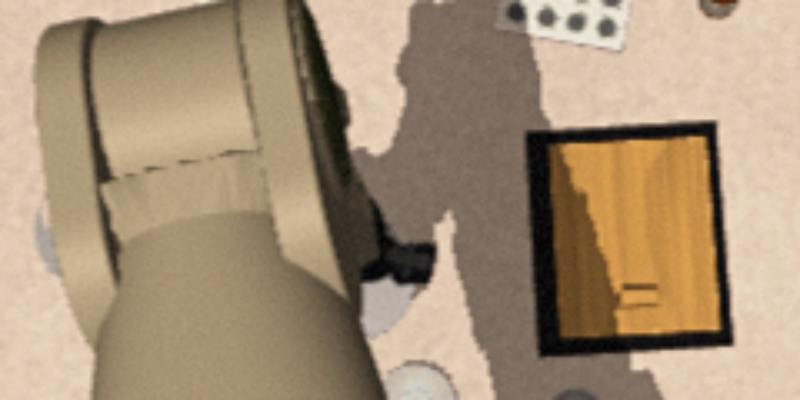

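The lid lies centred on the mat with its handle up at (640,295), and the arm is nearly over the empty pan. Lowering in two stages.

Request:
carry_out(
  steps=[
    [[0,0,0],[0,0.5,0],255],
    [[0,0,0],[0.1,0.8,1],255],
    [[0,0,0],[0.1,0.8,2.8],255],
    [[0,0,0],[0.1,0.8,4.8],255],
    [[0,0,0],[0.1,0.8,6.8],255],
    [[0,0,0],[0.1,0.8,8.2],255],
    [[0,0,0],[0.1,0.8,8.8],255],
    [[0,0,0],[0.1,0.8,9],255],
  ],
)

```text
clock: 18.5
tcp_pos: [0.4834, 0.1838, 0.1099]
orientation: [-0.0, 0.11, 0.994, 0.0]
wrist_force: [-0.2, -0.0, -1.9]
finger_gap: 0.0307
grip_force: 49.9
```

Run:
```python
from h import *
rel([((.4821,.1917,.094),Rd(BY+90))])
```

```text
t 18.5 tcp [0.4834 0.1838 0.1099] gap 0.0307 F [-0.2 -0.  -1.9]
[-0.   -0.02 -0.02] [0.3  0.74 1.59]
```

Request:
carry_out(
  steps=[
    [[0,0,0],[0.1,0.3,0],255],
    [[0,0,0],[0.3,0.7,0],255],
    [[0,0,0],[0.3,0.7,0.2],255],
    [[0,0,0],[0.3,0.7,0.5],255],
    [[0,0,0],[0.3,0.7,0.8],255],
    [[0,0,0],[0.3,0.7,1.1],255],
    [[0,0,0],[0.3,0.7,1.4],255],
    [[0,0,0],[0.3,0.7,1.6],255],
  ],
)

```text
clock: 19.5
tcp_pos: [0.482, 0.1917, 0.0939]
orientation: [-0.0, 0.11, 0.994, 0.0]
wrist_force: [-0.6, 1.0, -0.3]
finger_gap: 0.0305
grip_force: 50.0
```

Request:
carry_out(
  steps=[
    [[0,0,0],[0,0,0],255],
    [[0,0,0],[0,0,0],255],
    [[0,0,0],[0,0,0],255],
    [[0,0,0],[0,0,0],255],
    [[0,0,0],[0,0,0],255],
    [[0,0,0],[0,0,0],255],
    [[0,0,0],[0,0,0],255],
    [[0,0,0],[0,0,0],255],
  ],
)

```text
clock: 20.5
tcp_pos: [0.482, 0.1916, 0.094]
orientation: [-0.0, 0.11, 0.994, 0.0]
wrist_force: [-0.7, 0.5, -0.2]
finger_gap: 0.0304
grip_force: 50.0
```

Run:
```python
from h import *
s=env.get_state(); print(s['tcp_pos'],s['wrist_force'])
save('top','t7');save('side','s7')
P,d,im=pts('t7');Z=P[...,2]
for n,c in(('load',(.4821,.1917)),('jar',(.532,.407))):
    r=np.hypot(P[...,0]-c[0],P[...,1]-c[1]); m=(d>0)&(r>.03)&(r<.046)&(Z>.065)&(Z<.105); print(n,m.sum(),np.median(Z[m]))
P,d,im=pts('s7');Z=P[...,2]
for n,c in(('load',(.4821,.1917)),('jar',(.532,.407))):
    r=np.hypot(P[...,0]-c[0],P[...,1]-c[1]); m=(d>0)&(r<.046)&(Z>.065)&(Z<.105)&(im.min(-1)>100); print(n,m.sum(),np.percentile(Z[m],[20,50,80]))
cv2.imwrite('pics/s7c.png',cv2.resize(im[110:220,200:320],(654,600))[...,::-1])
```

```text
[0.481964   0.19159835 0.09404167] [-0.72505425  0.50122399 -0.24543051]
load 136 0.08585050035008945
jar 223 0.08481370599914273
load 178 [0.08624227 0.08803146 0.08997788]
jar 25 [0.08624029 0.08687611 0.08844689]
```

View pics/s7c.png

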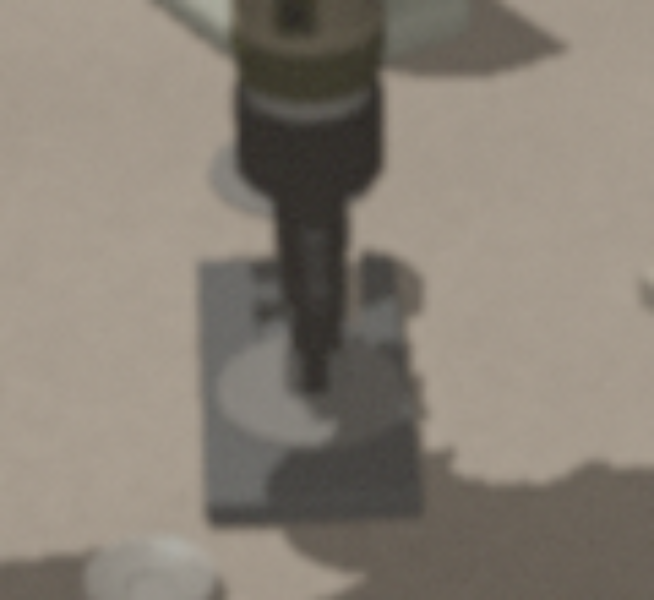

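The side crop shows the fingers over the middle of the pan (315,380). Both pans measure about 86 mm and the wrist load has gone, so I release gently.

Request:
carry_out(
  steps=[
    [[0,0,0],[0,0,0],160],
    [[0,0,0],[0,0,0],140],
    [[0,0,0],[0,0,0],130],
    [[0,0,0],[0,0,0],120],
    [[0,0,0],[0,0,0],105],
    [[0,0,0],[0,0,0],90],
    [[0,0,0],[0,0,0],80],
    [[0,0,0],[0,0,0],80],
  ],
  force=20,
)

```text
clock: 21.6
tcp_pos: [0.482, 0.1916, 0.094]
orientation: [-0.0, 0.11, 0.994, 0.0]
wrist_force: [0.6, -0.0, 0.4]
finger_gap: 0.0587
grip_force: 0.0
```

Request:
carry_out(
  steps=[
    [[0,0,0],[0,0,-0.5],80],
    [[0,0,0],[0,0,-1.5],80],
    [[0,0,0],[0,0,-3.5],80],
    [[0,0,0],[0,0,-6],80],
    [[0,0,0],[0,0,-9],80],
    [[0,0,0],[0,0,-12],80],
    [[0,0,0],[0,0,-14.5],80],
    [[0,0,0],[0,0,-15],80],
  ],
)

```text
clock: 22.6
tcp_pos: [0.4831, 0.1918, 0.2465]
orientation: [0.002, 0.11, 0.994, 0.001]
wrist_force: [1.2, -0.0, 0.1]
finger_gap: 0.0582
grip_force: 0.0
```

Request:
carry_out(
  steps=[
    [[0,0,0],[0,-3,0],80],
    [[0,0,0],[0,-8,0],80],
    [[0,0,0],[0,-13,0],80],
    [[0,0,0],[0,-18,0],80],
    [[0,0,0],[0,-23,0],80],
    [[0,0,0],[0,-26,0],80],
    [[0,0,0],[0,-27,0],80],
    [[0,0,0],[0,-27,0],80],
  ],
)

```text
clock: 23.6
tcp_pos: [0.4226, -0.0719, 0.2436]
orientation: [-0.0, 0.111, 0.994, 0.0]
wrist_force: [0.4, 0.6, -0.4]
finger_gap: 0.0584
grip_force: 0.0
```

Run:
```python
from h import *
save('top','t8')
P,d,im=pts('t8');Z=P[...,2]
for n,c in(('load',(.4821,.1917)),('jar',(.532,.407))):
    r=np.hypot(P[...,0]-c[0],P[...,1]-c[1]); m=(d>0)&(r>.025)&(r<.046)&(Z>.065)&(Z<.105); print(n,m.sum(),np.median(Z[m]))
    k=(d>0)&(r<.05)&(Z>.105); print(k.sum(),P[k].mean(0),np.percentile(Z[k],[20,95]))
cv2.imwrite('pics/t8c.png',cv2.resize(im[90:250,120:480,::-1],(800,356)))
```

```text
load 643 0.08549596743897969
116 [0.48294967 0.18962617 0.12159475] [0.11627252 0.1309116 ]
jar 511 0.08537237246163376
274 [0.53221179 0.40527534 0.13265007] [0.11621122 0.14223852]
```

View pics/t8c.png

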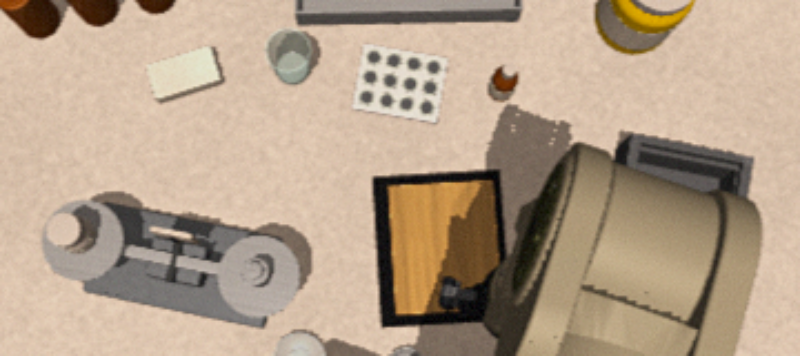

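The weight stands at the middle of the pan (258,268) and the jar at (65,230). Both pans are at 85.4 mm, so the beam is level. The lid lies flat on the mat, the beaker and dropper are upright, and the gripper touches nothing.

```bash
python3 -c "
from workcell import env
print(env.hand_in())"
```

```text
the job is handed in; nothing more can be done
None
```

The job is handed in at about 24 s: the lid is flat on the mat with its handle up, the 200 g weight is on the empty pan with both pans at the same height, and the small weight was left untouched in the box; the hand-in gave no verdict.

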